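# Click the blue hand grip onto the blue scrubbing brush

### The job

Fit the blue hand grip onto the steel stub of the blue scrubbing brush: turn its slot to the side of the red spring button and push it straight down until it is fully home on the collar and the button has popped out through the slot, then let go. The brush stays upright on the bench, and the yellow grip is left standing in its place.

Things in the scene. Friction and masses are not known exactly. Their poses are not given: they have to be found in the camera images.
- blue_grip: Blue round hand grip standing loose, 150 mm tall, 0.15 kg. Origin: centre of its open lower end, z up. Solid handle 32 mm thick from 63 mm up (grip it at 110). Below, a sleeve 37 mm wide, bore 32 mm, 55 deep; mouth flared to 44 mm inside, 48 outside. Slot 18 mm wide, 15 to 29 mm up, on its +x side, marked by a white stripe up the handle and onto the top; faces away from the robot within 35 deg.
- blue_brush: Blue brush loose, bristles down, 0.6 kg, 70 (x) by 160 (y) mm. Origin: centre of underside, z up. In its middle a black collar 54 mm wide, top at z 55 mm, where the grip's end rests when home; on it a slick 29 mm steel stub to 85 mm, then a cone to a 9 mm tip at 105. Red button on the stub's +x side at z 77, out 7.5 mm, facing away from the robot within 35 deg. Slot must face it within 15 deg.
- blue_button (a joint): The red spring button of the blue brush, travel in m: 0 fully out, up to 0.009 pushed in; about 7 N for 6 mm. The mouth of the descending grip pushes it in (5 to 15 N downwards) and it springs back to 0 when the slot lies over it.
- yellow_grip: Yellow hand grip, same shape as the blue one, standing loose on the bench; not to be used. Origin: centre of its lower end, z up.
Mind the look-alikes: they are no part of the job. Leave any pink look-alike of the blue_grip alone.

How it is judged:
By the outcome, as a careful person would: the job done as asked, in the order asked, and still so for the second after the job is handed in, with the robot touching nothing.
It also fails if it takes over 35 s, if anything falls off the work surface, if the arm or the gripper's body presses on something with over 40 N, if the wrist force passes 120 N, or if a joint passes its speed limit or range.

### The arm

A 7-joint arm with a two-finger parallel gripper is mounted at the origin on the work surface. World frame = base frame: x ahead of the robot, y to its left, z up, the work surface at z = 0. Lengths are in mm, angles in rad, forces in N, time in s.
With the tool pointing down it reaches from about 400 to 875 mm from the base axis. Payload 4.4 kg.
Tool frame: the origin (TCP) lies at the very end of the fingers, on their centre line; the grasp point (between the pads) lies 19 mm behind it; z points along the fingers, y is the direction in which the jaws open and shut (so a half turn about z gives the same grasp; the last joint's range is limited). The gripper opens to 85 mm and grips with 20 to 120 N. Pads are 22 mm wide; open, the fingers measure 114 mm over their backs; the gripper's body (76 mm by 85 mm) begins 54 mm behind the grasp point. The pads swing forward as they close: fully open they stand 13 mm farther back than shut.
Start: joints at [1.136, 0.628, 0.038, 1.517, -0.027, 0.996, -0.02], TCP at [234.351, -606.298, 231.313] pointing down, gripper open.
Joint ranges: [-3.06, 3.06], [-0.37, 2.12], [-1.25, 1.32], [0.18, 2.47], [-1.1, 4.24], [0.23, 1.98], [-2.94, 2.94]. Speed limits (rad/s): [2.57, 2.57, 3.14, 3.14, 3.14, 3.14, 3.14].

### API

Orientations are given as [roll, pitch, yaw] about the fixed x, y, z axes, in that order (R = Rz(yaw) Ry(pitch) Rx(roll)).
In Python, from cell import read_state, get_image, calibration, finish_job gives the robot as it stands. The module is installed in compiled form; this text tells all that it offers.
- The arm moves only by the tool apply_moves, never from a script. Its argument "increments" is a list of rows, each an object of numbers: "tx", "ty", "tz": the shift along the world's x, y, z in m; "rx", "ry", "rz": the turn, a rotation vector about the world's x, y, z in units of 5 degrees (1.0 is 5 degrees); "claw": the finger opening in m, from 0 to 0.0854. In form: [{"tx": .., "ty": .., "tz": .., "rx": .., "ry": .., "rz": .., "claw": ..}, ...]. A call has 1 to 12 rows; each row is the pose to reach, as a shift and turn from the pose commanded when the call began; what a row does not reach only later rows make up. A row lasts 1/10 s, in which the tool goes at most 50 mm and 8.59 degrees, less where a joint would pass 70% of its speed; a pose out of reach is approached as far as the arm can. A call with a gripper value outside its range is refused whole. The fingers move at their own pace and stop on an object; the grip force is fixed at half the most. Time passes only in rows, so rows that repeat a pose let the fingers close. It gives the time, the measured TCP pose, the force and the opening at its end, in the units of the state.
- read_state(): the state, without advancing time (a new reading comes with each control period).
- get_image(name): name is "scene" or "side" or "wrist"; returns the picture (384x512x3 uint8, red, green, blue); there is no depth.
- calibration(name): a dict with "camera_matrix" (3x3 intrinsics, pixels), "origin" and "attitude" of the camera in the world. Camera axes: x right, y up, looking along -z (the intrinsics and any distortion apply to the point x, -y, -z); pixel columns grow to the right and rows downward; lengths in mm; the calibration is good to about 2 mm. The wrist camera is an equidistant fisheye: a pixel r from the principal point sees the ray r / f radians off the axis. A picture is of the moment at which its call begins: read the wrist's pose just before it. calibration takes no time and is no camera call; for the wrist camera it gives the pose at the moment of the call.
- finish_job(): hands the job in, once; it reports no verdict.
The state is a dict: "clock": time; "qpos": joint angles; "qd": joint speeds; "tau": joint torques, N m; "eef_pos": TCP position; "tool_rot": TCP orientation; "force": force on the tool from outside, world axes, zero at the start; "torque": the same for the moment, N m; "width": finger opening in mm.
Only numpy, scipy, OpenCV 4.12 (cv2) and the standard library are available. Lean on these libraries where they do the work, as an engineer would, in place of code of your own. Each camera call takes 0.05 s, during which the arm holds its last target. There are 200 camera calls.

## Working session

There is one attempt and no reset: what is moved stays moved. The work goes in short steps, Python scripts to look and compute and a tool call to move; the robot and the scene stay as the last step left them, time stands still between calls to the robot, and variables do not carry over. Pictures are saved under pics/ and viewed, about 8 in all and at most 12, crops included, and the job is handed in when it is done.

Besides the shell and the picture viewer there is one more tool, called after "Request:" in YAML: its name, and indented under it one key for each argument. apply_moves: Moves the arm, as the interface text tells. Its arguments: {"type":"object","properties":{"increments":{"type":"array"}},"required":["increments"]}

```bash
mkdir -p pics; python3 - <<'E'
from cell import *
import cv2,numpy as np
s=read_state();print(s)
for n in("scene","side","wrist"):
    c=calibration(n);print(n,c)
    cv2.imwrite(f"pics/{n}0.png",get_image(n)[:,:,::-1])
a=np.hstack([cv2.imread("pics/scene0.png"),cv2.imread("pics/side0.png")])
E
```

```text
{'clock': 0.0, 'qpos': array([ 1.13620581,  0.62932923,  0.03846241,  1.51839678, -0.02701782,
        0.9962922 , -0.01998194]), 'qd': array([-4.68963952e-04,  5.84410951e-04,  6.06741980e-04, -1.28574311e-05,
       -1.02015763e-03, -1.51046324e-03, -7.91769971e-05]), 'tau': array([-7.55691981e-04, -5.63403046e+01,  1.22600555e+00, -1.93444276e+01,
        1.10328294e-02,  1.05497916e-02, -2.96457941e-06]), 'eef_pos': array([ 234.10724295, -605.69437821,  230.39120855]), 'tool_rot': array([-3.13968575e+00,  2.19587616e-05,  3.68781700e-01]), 'force': array([-0.52459578, -0.31060679, -0.39432561]), 'torque': array([ 0.04736591, -0.0153975 ,  0.00435107]), 'width': 85.52149687363827}
scene {'camera_matrix': array([[441.75635981,   0.        , 255.98426233],
       [  0.        , 441.75635981, 191.20132363],
       [  0.        ,   0.        ,   1.        ]]), 'origin': array([891.74085863, 389.00991776, 923.11285531]), 'attitude': array([ 0.57016716, -0.01079074,  2.40651074])}
side {'camera_matrix': array([[430.49854783,   0.        , 262.02866681],
       [  0.        , 430.49854783, 194.9020002 ],
       [  0.        ,   0.        ,   1.        ]]), 'origin': array([-53.80930014, 568.59239004, 669.0681211 ]), 'attitude': array([ 9.30151318e-01, -2.20652489e-03, -2.33971374e+00])}
wrist {'camera_matrix': array([[297.31863964,   0.        , 253.94003618],
       [  0.        , 297.31863964, 193.46394648],
       [  0.        ,   0.        ,   1.        ]]), 'origin': array([ 301.2107117 , -578.62333196,  373.54383823]), 'attitude': array([-0.28974064,  0.00218195, -1.20185675])}
```

View pics/scene0.png

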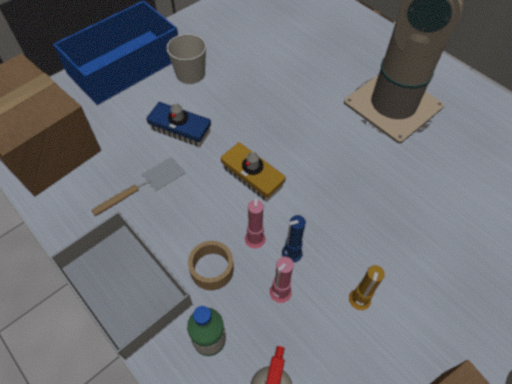

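View pics/side0.png

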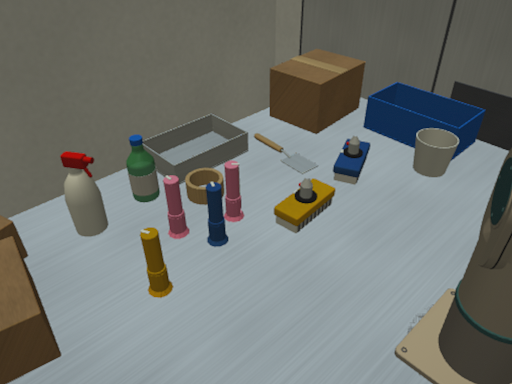

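The blue grip is at scene (293,240) and side (216,212). Its look-alikes are two pink grips, at scene (255,224)/(283,280), and the yellow one at (367,287). The blue brush is at scene (179,122) and side (352,158); the yellow-bodied brush at scene (253,170) is a look-alike. An enlarged crop will confirm both picks.

```bash
cat > h.py <<'E'
import numpy as np,cv2
from cell import *
from scipy.spatial.transform import Rotation as R
def proj(c,P):
    P=np.atleast_2d(P);Q=(P-c["origin"])@R.from_euler("xyz",c["attitude"]).as_matrix()
    Q=Q*[1,-1,-1];K=c["camera_matrix"]
    if c.get("fish"):
        r=np.hypot(Q[:,0],Q[:,1]);th=np.arctan2(r,Q[:,2]);k=th/np.maximum(r,1e-9)
        return np.c_[Q[:,0]*k*K[0,0]+K[0,2],Q[:,1]*k*K[1,1]+K[1,2]]
    return np.c_[Q[:,0]/Q[:,2]*K[0,0]+K[0,2],Q[:,1]/Q[:,2]*K[1,1]+K[1,2]]
def ray(c,uv):
    K=c["camera_matrix"];x=(uv[0]-K[0,2])/K[0,0];y=(uv[1]-K[1,2])/K[1,1]
    if c.get("fish"):
        t=np.hypot(x,y);d=np.array([x/t*np.sin(t),y/t*np.sin(t),np.cos(t)])
    else: d=np.array([x,y,1.])
    return R.from_euler("xyz",c["attitude"]).apply(d*[1,-1,-1])
def atz(c,uv,z):
    d=ray(c,uv);o=c["origin"];return (o+d*(z-o[2])/d[2])[:2]
def cal(n):
    c=dict(calibration(n));c["fish"]=n=="wrist";return c
def crop(im,u,v,w,h,k): return cv2.resize(im[v:v+h,u:u+w],None,fx=k,fy=k,interpolation=cv2.INTER_CUBIC)
E
python3 - <<'E'
from h import *
s=cv2.imread("pics/scene0.png");d=cv2.imread("pics/side0.png")
z=np.vstack([np.hstack([crop(s,262,208,66,60,5),crop(d,183,176,76,60,5)]),np.hstack([crop(s,142,95,66,60,5),crop(d,320,130,76,60,5)])])
cv2.imwrite("pics/c1.png",z);print(z.shape)
S=cal("scene");D=cal("side")
print(atz(S,(292,256),0),atz(D,(217,240),0),atz(S,(298,220),150),atz(D,(214,186),150))
print(atz(S,(176,108),105),atz(D,(354,141),105))
for p in((254,241),(281,296),(361,302)):print(atz(S,p,0))
E
```

```text
(600, 710, 3)
[543.55720177 140.73001993] [537.67002843 137.03942562] [536.25422057 133.44149286] [536.996409   133.95457017]
[ 516.94505387 -310.0366379 ] [ 491.82950891 -298.56802704]
[582.64175041  55.13186892]
[627.11886939 191.60358849]
[508.55443166 315.80802154]
```

View pics/c1.png

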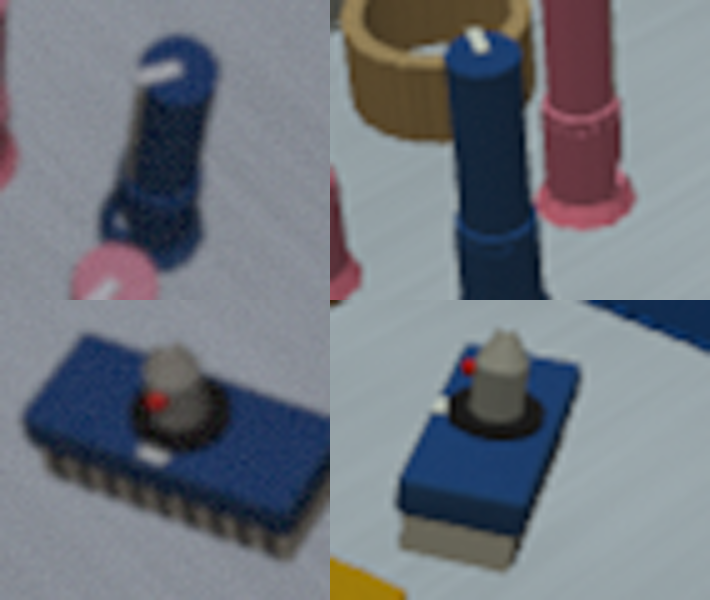

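The crop confirms it. The blue grip has its top centre at scene (298,221.5) and side (214.2,186.8), with a white stripe on top. The blue brush has a red button and a white mark on the same side, with the collar centre at scene (178,116.6) and side (353.2,152.2).

```bash
python3 - <<'E'
from h import *
S=cal("scene");D=cal("side")
def tri(a,b):
    A=[];y=[]
    for c,p in((S,a),(D,b)):
        d=ray(c,p);d/=np.linalg.norm(d);M=np.eye(3)-np.outer(d,d);A.append(M);y.append(M@c["origin"])
    return np.linalg.lstsq(np.vstack(A),np.hstack(y),rcond=None)[0]
for n,a,b,z in(("top",(298,221.5),(214.2,186.8),150),("tip",(176,104.5),(355,136.6),105),("collar",(178,116.6),(353.2,152.2),55)):
    print(n,tri(a,b),atz(S,a,z),atz(D,b,z))
# stripe dirs
s1=atz(S,(262+28.,208+15.4),150);s0=atz(S,(262+36.4,208+13.6),150);v=s1-s0;print("stripe S",v,np.degrees(np.arctan2(v[1],v[0])))
s1=atz(D,(183+28.4,176+6.4),150);s0=atz(D,(183+31.8,176+10.4),150);v=s1-s0;print("stripe D",v,np.degrees(np.arctan2(v[1],v[0])))
print("mark",tri((172.8,126),(342,151)), "button",tri((142+31,95+20.2),(320+27.8,130+13.4)))
# brush long axis, scene top-edge corners (blue top face)
E
```

```text
top [537.17942816 134.27907239 147.49864349] [538.6719856  135.85431079] [534.48674348 135.4531335 ]
tip [ 507.49117241 -324.04786308  101.29573218] [ 509.85065866 -319.60877193] [ 504.20257376 -319.93346527]
collar [ 507.04904549 -327.11590329   52.20222591] [ 508.27429128 -324.83655693] [ 504.49991801 -323.02486822]
stripe S [15.35757992 -8.26113855] -28.276665254849792
stripe D [16.18642063 -3.97523786] -13.798236097017913
mark [ 534.95882488 -312.93059277   49.41695885] button [ 524.01126038 -320.27357469   75.67345252]
```

Request:
apply_moves:
  increments:
    - {"tx": 0.211,"ty": 0.261}
    - {"tx": 0.211,"ty": 0.261}
    - {"tx": 0.211,"ty": 0.261}
    - {"tx": 0.211,"ty": 0.261}
    - {"tx": 0.211,"ty": 0.261}
    - {"tx": 0.211,"ty": 0.261}
    - {"tx": 0.211,"ty": 0.261}
    - {"tx": 0.211,"ty": 0.261}
    - {"tx": 0.211,"ty": 0.261}
    - {"tx": 0.211,"ty": 0.261}
    - {"tx": 0.211,"ty": 0.261}

```text
$.increments[0]: bad value
```

```bash
python3 - <<'E'
from h import *
import json
s=read_state();c=cal("wrist");im=get_image("wrist")[:,:,::-1].copy();cv2.imwrite("pics/w1.png",im)
print(s["clock"],s["eef_pos"],s["tool_rot"],s["qpos"],c["origin"],c["attitude"])
json.dump({k:np.asarray(v).tolist() for k,v in c.items()},open("w1.json","w"))
p=proj(c,[[506.5,-322,105],[506.5,-322,55],[534,-313,50]]);print(p)
u,v=np.clip(p[1].astype(int)-[75,75],0,[512-150,384-150]);print(u,v)
z=crop(im,u,v,150,150,4);cv2.imwrite("pics/w1c.png",z)
E
```

```text
0.15 [ 234.1438707  -605.83883044  230.59904975] [-3.14010612e+00  1.84797344e-05  3.68786198e-01] [ 1.13623299  0.6291274   0.03846686  1.51815611 -0.02699979  0.99631416
 -0.01996192] [ 301.22918954 -578.67548843  373.66378354] [-0.28973355  0.00192416 -1.20186015]
[[ 108.96821539 -113.45816458]
 [ 124.00369464  -93.05216387]
 [ 129.3447138  -106.08014291]]
49 0
```

View pics/w1c.png

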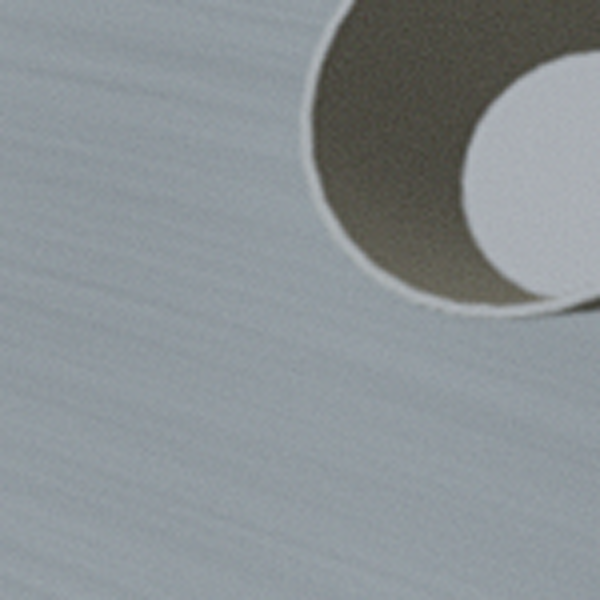

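The move was refused because rows need every key, so this picture only shows the grey cup (4 viewed). I'll resend it with full rows.

Request:
apply_moves:
  increments:
    - {"tx": 0.211,"ty": 0.261,"tz": 0,"rx": 0,"ry": 0,"rz": 0,"claw": 0.085}
    - {"tx": 0.211,"ty": 0.261,"tz": 0,"rx": 0,"ry": 0,"rz": 0,"claw": 0.085}
    - {"tx": 0.211,"ty": 0.261,"tz": 0,"rx": 0,"ry": 0,"rz": 0,"claw": 0.085}
    - {"tx": 0.211,"ty": 0.261,"tz": 0,"rx": 0,"ry": 0,"rz": 0,"claw": 0.085}
    - {"tx": 0.211,"ty": 0.261,"tz": 0,"rx": 0,"ry": 0,"rz": 0,"claw": 0.085}
    - {"tx": 0.211,"ty": 0.261,"tz": 0,"rx": 0,"ry": 0,"rz": 0,"claw": 0.085}
    - {"tx": 0.211,"ty": 0.261,"tz": 0,"rx": 0,"ry": 0,"rz": 0,"claw": 0.085}
    - {"tx": 0.211,"ty": 0.261,"tz": 0,"rx": 0,"ry": 0,"rz": 0,"claw": 0.085}
    - {"tx": 0.211,"ty": 0.261,"tz": 0,"rx": 0,"ry": 0,"rz": 0,"claw": 0.085}
    - {"tx": 0.211,"ty": 0.261,"tz": 0,"rx": 0,"ry": 0,"rz": 0,"claw": 0.085}
    - {"tx": 0.211,"ty": 0.261,"tz": 0,"rx": 0,"ry": 0,"rz": 0,"claw": 0.085}
    - {"tx": 0.211,"ty": 0.261,"tz": 0,"rx": 0,"ry": 0,"rz": 0,"claw": 0.085}

```text
clock: 1.4
eef_pos: [444.4, -346.5, 231.3]
tool_rot: [3.141, 0.0, 0.366]
force: [-0.5, -0.6, -0.3]
width: 85.1
```

```bash
cat > w.py <<'E'
import sys,json
from h import *
def shot(name,P,w=150,k=4):
    s=read_state();c=cal("wrist");im=get_image("wrist")[:,:,::-1].copy();cv2.imwrite(f"pics/{name}.png",im)
    print(s["clock"],s["eef_pos"],s["tool_rot"],s["qpos"].round(2))
    json.dump({k:np.asarray(v).tolist() for k,v in c.items()},open(name+".json","w"))
    p=proj(c,P);print(p)
    u,v=np.clip(p[0].astype(int)-w//2,0,[512-w,384-w]);print("crop origin",u,v)
    cv2.imwrite(f"pics/{name}c.png",crop(im,u,v,w,w,k))
def load(name):
    c=json.load(open(name+".json"));return {k:np.array(v) if k!="fish" else v for k,v in c.items()}
E
python3 -c "
from w import *
shot('w2',[[506.5,-322,55],[506.5,-322,105],[534,-313,50]],120,5)"
```

```text
1.4 [ 444.42707903 -346.49200071  231.28281464] [3.14138015e+00 3.91400807e-04 3.66340059e-01] [ 0.59  0.5   0.03  1.76 -0.02  0.87 -0.57]
[[254.75854132 112.44309172]
 [254.89403946 113.41545956]
 [256.10926941  85.90750228]]
crop origin 194 52
```

View pics/w2c.png

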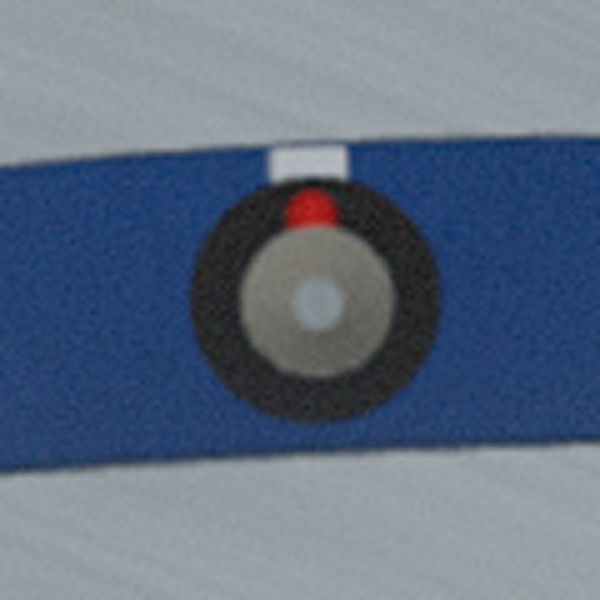

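From nearly straight above, the collar centre is at (257.1,111.7), the tip at (257.3,112.5), the red button at (256.1,94.0) and the white mark at (255.8,84.6).

```bash
python3 -c "
from w import *
c=load('w2')
a=atz(c,(257.1,111.7),55);t=atz(c,(257.3,112.5),105);b=atz(c,(256.1,94.0),77);m=atz(c,(255.8,84.6),50)
f=lambda v:np.degrees(np.arctan2(v[1],v[0]))
print(a,t,b,m,f(b-a),f(m-a))
e=[atz(c,(194+x/5,52+y/5),50) for x,y in((20,468),(580,442),(20,165),(580,138))]
for i in(0,2):
  v=e[i]-e[i+1];print(e[i],e[i+1],f(v)-90)
"
```

```text
[ 508.13789417 -324.0312443 ] [ 508.04843232 -323.7114774 ] [ 524.54155406 -316.42536611] [ 535.21960239 -312.1770375 ] 24.8757206213612 23.639959490736505
[ 450.50260979 -276.17502858] [ 500.33365619 -389.74979365] 23.689513746467583
[ 513.70260317 -253.46975489] [ 562.71423819 -364.41466363] 23.834188557092986
```

Request:
apply_moves:
  increments:
    - {"tx": 0.076,"ty": 0.412,"tz": 0,"rx": 0,"ry": 0,"rz": 11,"claw": 0.085}
    - {"tx": 0.076,"ty": 0.412,"tz": 0,"rx": 0,"ry": 0,"rz": 11,"claw": 0.085}
    - {"tx": 0.076,"ty": 0.412,"tz": 0,"rx": 0,"ry": 0,"rz": 11,"claw": 0.085}
    - {"tx": 0.076,"ty": 0.412,"tz": 0,"rx": 0,"ry": 0,"rz": 11,"claw": 0.085}
    - {"tx": 0.076,"ty": 0.412,"tz": 0,"rx": 0,"ry": 0,"rz": 11,"claw": 0.085}
    - {"tx": 0.076,"ty": 0.412,"tz": 0,"rx": 0,"ry": 0,"rz": 11,"claw": 0.085}
    - {"tx": 0.076,"ty": 0.412,"tz": 0,"rx": 0,"ry": 0,"rz": 11,"claw": 0.085}
    - {"tx": 0.076,"ty": 0.412,"tz": 0,"rx": 0,"ry": 0,"rz": 11,"claw": 0.085}
    - {"tx": 0.076,"ty": 0.412,"tz": 0,"rx": 0,"ry": 0,"rz": 11,"claw": 0.085}
    - {"tx": 0.076,"ty": 0.412,"tz": 0,"rx": 0,"ry": 0,"rz": 11,"claw": 0.085}
    - {"tx": 0.076,"ty": 0.412,"tz": 0,"rx": 0,"ry": 0,"rz": 11,"claw": 0.085}
    - {"tx": 0.076,"ty": 0.412,"tz": 0,"rx": 0,"ry": 0,"rz": 11,"claw": 0.085}

```text
clock: 2.65
eef_pos: [521.2, 64.4, 231.2]
tool_rot: [-3.141, 0.001, 1.326]
force: [0.0, 0.8, 0.1]
width: 85.1
```

```bash
python3 -c "
from w import *
shot('w3',[[537,135,150],[537,135,0],[582,55,150],[627,191,150]],180,4)"
```

```text
2.65 [521.17463687  64.39055147 231.19789686] [-3.14142916e+00  1.36722972e-03  1.32560333e+00] [ 0.01  0.46 -0.27  1.86  0.16  0.84 -0.58]
[[253.10096042 108.97428616]
 [253.53997911 108.2145718 ]
 [331.40263366 194.79545872]
 [348.85679787  17.15227622]]
crop origin 163 18
```

View pics/w3c.png

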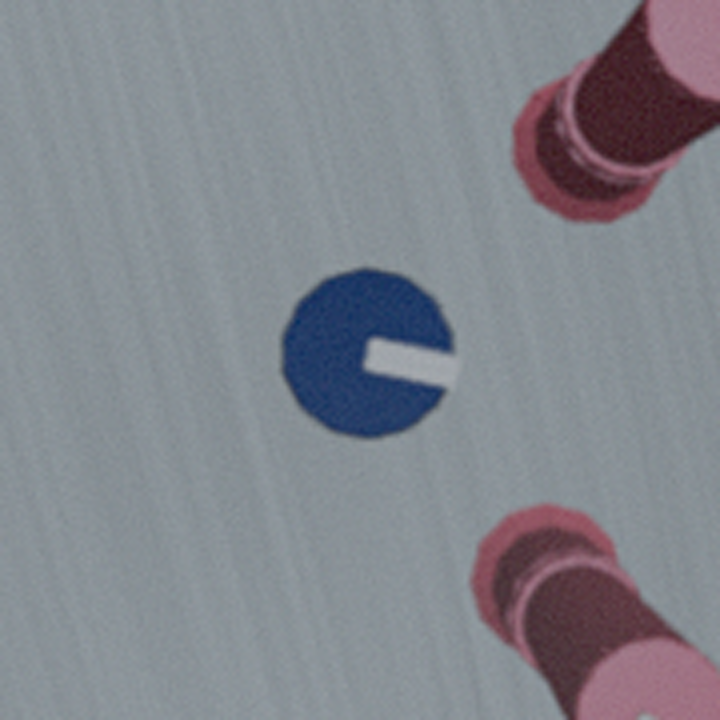

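The grip top centre is at about (255.0,106.3), with the stripe running from the centre to (278,110.8). The pink bases are at about (306,57) and (299,163).

```bash
python3 -c "
from w import *
c=load('w3')
a=atz(c,(254.9,106.2),150);b=atz(c,(163+458/4,18+371/4),150);s=atz(c,(163+369/4,18+355/4),150)
f=lambda v:np.degrees(np.arctan2(v[1],v[0]))
print(a,f(b-a),f(b-s))
print(atz(c,(163+592/4,18+147/4),0),atz(c,(163+545/4,18+577/4),0))
im=cv2.imread('pics/w3.png').astype(int)
m=((im[:,:,0]-im[:,:,2]>30)&(im[:,:,0]<150));ys,xs=np.nonzero(m[60:150,200:300]);print(xs.mean()+200,ys.mean()+60,len(xs))
h=cv2.convexHull(np.c_[xs+200,ys+60].astype(np.int32));print(cv2.minEnclosingCircle(h))
"
```

```text
[538.80483033 136.70457261] -25.121886764002138 -23.908516634312953
[623.50924073 185.62877615] [577.46600052  54.29471139]
252.96505823627288 105.58818635607321 1202
((254.42105102539062, 106.0), 21.284353256225586)
```

Request:
apply_moves:
  increments:
    - {"tx": 0.0175,"ty": 0.0724,"tz": 0,"rx": 0,"ry": 0,"rz": 0,"claw": 0.085}
    - {"tx": 0.0175,"ty": 0.0724,"tz": 0,"rx": 0,"ry": 0,"rz": 0,"claw": 0.085}
    - {"tx": 0.0175,"ty": 0.0724,"tz": 0,"rx": 0,"ry": 0,"rz": 0,"claw": 0.085}
    - {"tx": 0.0175,"ty": 0.0724,"tz": -0.04,"rx": 0,"ry": 0,"rz": 0,"claw": 0.085}
    - {"tx": 0.0175,"ty": 0.0724,"tz": -0.08,"rx": 0,"ry": 0,"rz": 0,"claw": 0.085}
    - {"tx": 0.0175,"ty": 0.0724,"tz": -0.12,"rx": 0,"ry": 0,"rz": 0,"claw": 0.085}
    - {"tx": 0.0175,"ty": 0.0724,"tz": -0.14,"rx": 0,"ry": 0,"rz": 0,"claw": 0.085}
    - {"tx": 0.0175,"ty": 0.0724,"tz": -0.14,"rx": 0,"ry": 0,"rz": 0,"claw": 0.085}
    - {"tx": 0.0175,"ty": 0.0724,"tz": -0.14,"rx": 0,"ry": 0,"rz": 0,"claw": 0.085}

```text
clock: 3.6
eef_pos: [539.3, 137.6, 91.7]
tool_rot: [3.141, 0.001, 1.327]
force: [-0.4, 0.1, 0.2]
width: 85.2
```

Request:
apply_moves:
  increments:
    - {"tx": 0,"ty": 0,"tz": 0,"rx": 0,"ry": 0,"rz": 0,"claw": 0.05}
    - {"tx": 0,"ty": 0,"tz": 0,"rx": 0,"ry": 0,"rz": 0,"claw": 0.038}
    - {"tx": 0,"ty": 0,"tz": 0,"rx": 0,"ry": 0,"rz": 0,"claw": 0.02}
    - {"tx": 0,"ty": 0,"tz": 0,"rx": 0,"ry": 0,"rz": 0,"claw": 0.02}
    - {"tx": 0,"ty": 0,"tz": 0,"rx": 0,"ry": 0,"rz": 0,"claw": 0.02}
    - {"tx": 0,"ty": 0,"tz": 0,"rx": 0,"ry": 0,"rz": 0,"claw": 0.02}
    - {"tx": 0,"ty": 0,"tz": 0,"rx": 0,"ry": 0,"rz": 0,"claw": 0.02}
    - {"tx": 0,"ty": 0,"tz": 0,"rx": 0,"ry": 0,"rz": 0,"claw": 0.02}

```text
clock: 4.4
eef_pos: [539.1, 139.4, 92.2]
tool_rot: [3.141, -0.0, 1.329]
force: [-1.4, 0.5, 6.5]
width: 31.1
```

Request:
apply_moves:
  increments:
    - {"tx": 0,"ty": 0,"tz": 0.03,"rx": 0,"ry": 0,"rz": 0,"claw": 0.02}
    - {"tx": 0,"ty": 0,"tz": 0.06,"rx": 0,"ry": 0,"rz": 0,"claw": 0.02}
    - {"tx": 0,"ty": 0,"tz": 0.1,"rx": 0,"ry": 0,"rz": 0,"claw": 0.02}
    - {"tx": 0,"ty": 0,"tz": 0.14,"rx": 0,"ry": 0,"rz": 0,"claw": 0.02}
    - {"tx": 0,"ty": 0,"tz": 0.17,"rx": 0,"ry": 0,"rz": 0,"claw": 0.02}
    - {"tx": 0,"ty": 0,"tz": 0.17,"rx": 0,"ry": 0,"rz": 0,"claw": 0.02}
    - {"tx": 0,"ty": 0,"tz": 0.17,"rx": 0,"ry": 0,"rz": 0,"claw": 0.02}

```text
clock: 5.1
eef_pos: [538.6, 138.9, 261.4]
tool_rot: [3.141, 0.0, 1.329]
force: [-1.2, 0.5, -1.8]
width: 30.8
```

```bash
python3 - <<'E'
from h import *
s=read_state();print(s["eef_pos"],s["tool_rot"],s["force"],s["width"],s["qpos"].round(2))
p=s["eef_pos"]
S=cal("scene");D=cal("side")
o=[]
for n,c in(("scene",S),("side",D)):
    im=get_image(n)[:,:,::-1].copy();cv2.imwrite(f"pics/{n}1.png",im)
    u,v=proj(c,[[p[0],p[1],p[2]-60]])[0].astype(int);print(n,u,v)
    x=np.clip(u-40,0,432);y=np.clip(v-55,0,274);print(x,y);o.append(crop(im,x,y,80,110,5))
cv2.imwrite("pics/c2.png",np.hstack(o))
E
```

```text
[538.61030089 138.91966085 261.43272375] [3.14111060e+00 3.29933528e-05 1.32867993e+00] [-1.15779906  0.50686261 -1.79065239] 30.82402198922196 [-0.11  0.47 -0.28  1.74  0.15  0.95 -0.7 ]
scene 301 209
261 154
side 209 165
169 110
```

View pics/c2.png

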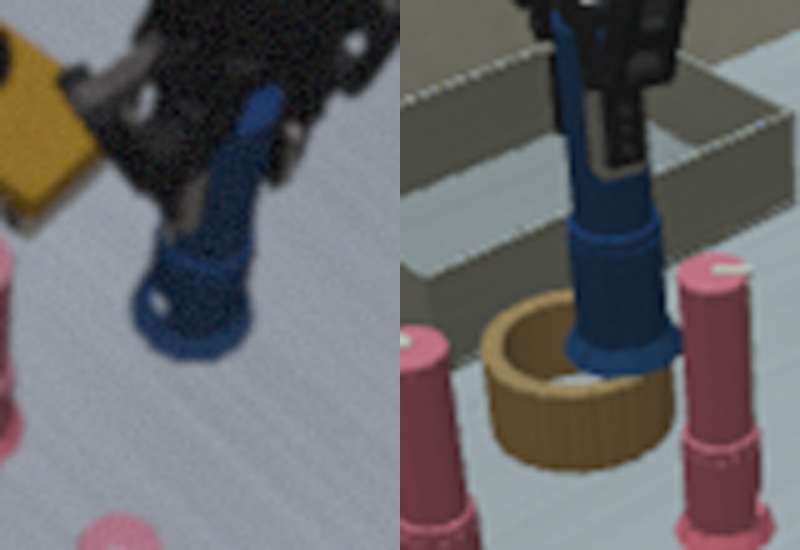

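The grip is held upright, with the mouth at about scene (299.7,216) and side (213.8,180). The slot is visible as a light spot at scene crop (158,302), i.e. (292.6,214.4).

```bash
python3 - <<'E'
from h import *
S=cal("scene");D=cal("side")
p=np.array([538.7,138.0])
for zb in(165,169.4):
  for n,c,o,k in(("scene",S,(261,154),0),("side",D,(169,110),400)):
    a=np.linspace(0,2*np.pi,60);ring=proj(c,np.c_[p[0]+24*np.cos(a),p[1]+24*np.sin(a),np.full(60,zb)])
    q=(ring-o)*5+[k,0];print(zb,n,q.min(0),q.max(0))
    for y in(-40,-25,-10):
        t=np.radians(y);print(y,((proj(c,[[p[0]+18*np.cos(t),p[1]+18*np.sin(t),zb+22]])-o)*5+[k,0])[0])
E
```

```text
165 scene [131.19007396 270.0504225 ] [253.47854806 377.01352481]
-40 [150.95170721 296.04390363]
-25 [153.52071319 306.56547482]
-10 [159.1305276  316.33931495]
165 side [553.42604406 319.75696401] [670.97772245 386.59363256]
-40 [609.68696467 283.45633727]
-25 [598.2452326  284.68639447]
-10 [587.46844888 287.4667178 ]
169.4 scene [131.98178022 264.4212358 ] [254.79556614 371.67864488]
-40 [151.84784809 290.31545614]
-25 [154.43080736 300.86634212]
-10 [160.06784299 310.66776098]
169.4 side [552.51501371 311.00629066] [670.42243396 377.65608021]
-40 [608.9482658  274.41865725]
-25 [597.4717179  275.64457991]
-10 [586.66119358 278.41583775]
```

Request:
apply_moves:
  increments:
    - {"tx": -0.003,"ty": -0.04,"tz": 0,"rx": 0,"ry": 0,"rz": 1,"claw": 0.02}
    - {"tx": -0.006,"ty": -0.08,"tz": 0,"rx": 0,"ry": 0,"rz": 2,"claw": 0.02}
    - {"tx": -0.009,"ty": -0.125,"tz": 0,"rx": 0,"ry": 0,"rz": 3,"claw": 0.02}
    - {"tx": -0.012,"ty": -0.17,"tz": 0,"rx": 0,"ry": 0,"rz": 4,"claw": 0.02}
    - {"tx": -0.015,"ty": -0.215,"tz": 0,"rx": 0,"ry": 0,"rz": 5,"claw": 0.02}
    - {"tx": -0.018,"ty": -0.26,"tz": 0,"rx": 0,"ry": 0,"rz": 6,"claw": 0.02}
    - {"tx": -0.021,"ty": -0.305,"tz": 0,"rx": 0,"ry": 0,"rz": 7,"claw": 0.02}
    - {"tx": -0.024,"ty": -0.35,"tz": 0,"rx": 0,"ry": 0,"rz": 8,"claw": 0.02}
    - {"tx": -0.027,"ty": -0.395,"tz": 0,"rx": 0,"ry": 0,"rz": 9,"claw": 0.02}
    - {"tx": -0.03,"ty": -0.435,"tz": 0,"rx": 0,"ry": 0,"rz": 9.7,"claw": 0.02}
    - {"tx": -0.032,"ty": -0.4615,"tz": 0,"rx": 0,"ry": 0,"rz": 9.7,"claw": 0.02}
    - {"tx": -0.032,"ty": -0.4615,"tz": 0,"rx": 0,"ry": 0,"rz": 9.7,"claw": 0.02}

```text
clock: 6.4
eef_pos: [503.9, -328.0, 258.6]
tool_rot: [-3.138, -0.002, 2.167]
force: [-0.3, -0.1, -1.0]
width: 30.6
```

Request:
apply_moves:
  increments:
    - {"tx": 0,"ty": 0,"tz": -0.02,"rx": 0,"ry": 0,"rz": 0,"claw": 0.02}
    - {"tx": 0,"ty": 0,"tz": -0.04,"rx": 0,"ry": 0,"rz": 0,"claw": 0.02}
    - {"tx": 0,"ty": 0,"tz": -0.055,"rx": 0,"ry": 0,"rz": 0,"claw": 0.02}
    - {"tx": 0,"ty": 0,"tz": -0.055,"rx": 0,"ry": 0,"rz": 0,"claw": 0.02}
    - {"tx": 0,"ty": 0,"tz": -0.055,"rx": 0,"ry": 0,"rz": 0,"claw": 0.02}
    - {"tx": 0,"ty": 0,"tz": -0.055,"rx": 0,"ry": 0,"rz": 0,"claw": 0.02}

```text
clock: 7.0
eef_pos: [507.4, -322.1, 206.8]
tool_rot: [3.141, 0.0, 2.176]
force: [-1.0, -0.5, -1.7]
width: 30.8
```

```bash
python3 - <<'E'
from h import *
s=read_state();print(s["clock"],s["eef_pos"],s["tool_rot"],s["force"],s["width"],s["qpos"].round(2))
o=[]
for n in("scene","side"):
    c=cal(n);im=get_image(n)[:,:,::-1].copy();cv2.imwrite(f"pics/{n}2.png",im)
    u,v=proj(c,[[508,-324,120]])[0].astype(int)
    x=np.clip(u-40,0,432);y=np.clip(v-50,0,284);print(n,x,y);o.append(crop(im,x,y,80,100,5))
cv2.imwrite("pics/c3.png",np.hstack(o))
E
```

```text
7.0 [ 507.38324058 -322.09522606  206.79636463] [3.14100747e+00 4.80117452e-04 2.17569838e+00] [-1.0490596  -0.54146136 -1.726278  ] 30.849528498139463 [ 0.78  0.61 -0.42  1.68  0.3   0.91  0.85]
scene 134 48
side 315 80
```

View pics/c3.png

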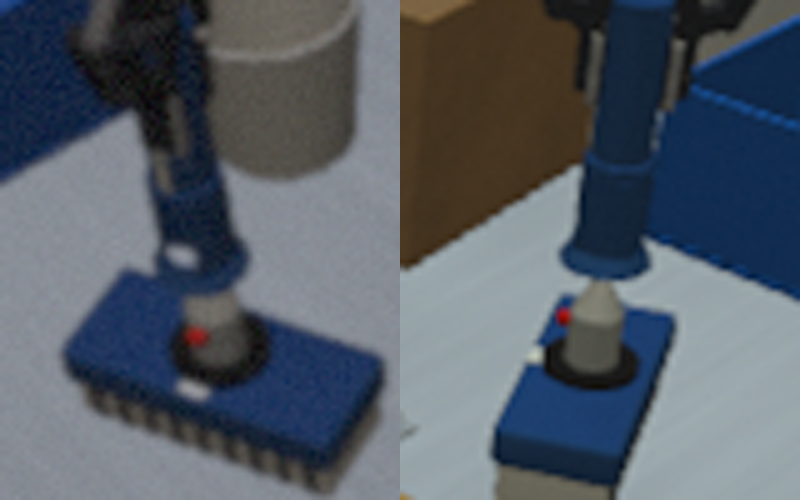

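```bash
python3 - <<'E'
from h import *
a=np.linspace(0,2*np.pi,90)
for n,o,k in(("scene",(134,48),0),("side",(315,80),400)):
    c=cal(n)
    for nm,r,z in(("collar",27,55),("stub",14.5,80),("flare",24,115),("ridge",18.5,178),("handle",16,190)):
        q=(proj(c,np.c_[508+r*np.cos(a),-324+r*np.sin(a),np.full(90,z)])-o)*5+[k,0]
        print(n,nm,q.min(0).round(),q.max(0).round(),q.mean(0).round(1))
    for d in((1,0),(0,1)):
        print("mm",d,5*(proj(c,[[508+d[0],-324+d[1],115]])-proj(c,[[508,-324,115]])))
E
```

```text
scene collar [169. 305.] [273. 383.] [220.9 344.2]
scene stub [186. 290.] [243. 332.] [214.4 310.6]
scene flare [156. 227.] [253. 297.] [204.4 262.2]
scene ridge [147. 140.] [225. 195.] [185.5 167.6]
scene handle [148. 124.] [216. 172.] [181.7 148.4]
mm (1, 0) [[-1.62146288  0.9704564 ]]
mm (0, 1) [[1.19868249 1.0963871 ]]
side collar [537. 333.] [637. 384.] [586.5 358. ]
side stub [566. 305.] [620. 332.] [592.5 318.4]
side flare [556. 240.] [647. 283.] [600.8 261.5]
side ridge [581. 138.] [654. 169.] [616.9 153.4]
side handle [589. 119.] [652. 146.] [620.1 131.9]
mm (1, 0) [[-1.53015492 -0.64781696]]
mm (0, 1) [[-1.11667141  0.62232802]]
```

Side and scene both show the mouth centred over the tip to about 1 mm (side offset +0.7, scene −1.5 to −2 crop px), and the slot (scene crop (181,255)) faces the button side (197,336). I'll start a guarded descent.

Request:
apply_moves:
  increments:
    - {"tx": 0,"ty": 0.0005,"tz": -0.008,"rx": 0,"ry": 0,"rz": 0,"claw": 0.02}
    - {"tx": 0,"ty": 0.0005,"tz": -0.016,"rx": 0,"ry": 0,"rz": 0,"claw": 0.02}
    - {"tx": 0,"ty": 0.0005,"tz": -0.024,"rx": 0,"ry": 0,"rz": 0,"claw": 0.02}
    - {"tx": 0,"ty": 0.0005,"tz": -0.03,"rx": 0,"ry": 0,"rz": 0,"claw": 0.02}
    - {"tx": 0,"ty": 0.0005,"tz": -0.03,"rx": 0,"ry": 0,"rz": 0,"claw": 0.02}

```text
clock: 7.6
eef_pos: [506.0, -321.6, 174.9]
tool_rot: [-3.141, -0.002, 2.175]
force: [0.2, 0.2, -1.6]
width: 31.1
```

Request:
apply_moves:
  increments:
    - {"tx": 0,"ty": 0,"tz": -0.003,"rx": 0,"ry": 0,"rz": 0,"claw": 0.02}
    - {"tx": 0,"ty": 0,"tz": -0.006,"rx": 0,"ry": 0,"rz": 0,"claw": 0.02}
    - {"tx": 0,"ty": 0,"tz": -0.009,"rx": 0,"ry": 0,"rz": 0,"claw": 0.02}
    - {"tx": 0,"ty": 0,"tz": -0.009,"rx": 0,"ry": 0,"rz": 0,"claw": 0.02}

```text
clock: 8.0
eef_pos: [507.6, -321.6, 167.3]
tool_rot: [3.14, 0.001, 2.176]
force: [1.1, 0.2, -1.8]
width: 30.9
```

Request:
apply_moves:
  increments:
    - {"tx": 0,"ty": 0,"tz": -0.003,"rx": 0,"ry": 0,"rz": 0,"claw": 0.02}
    - {"tx": 0,"ty": 0,"tz": -0.006,"rx": 0,"ry": 0,"rz": 0,"claw": 0.02}
    - {"tx": 0,"ty": 0,"tz": -0.009,"rx": 0,"ry": 0,"rz": 0,"claw": 0.02}
    - {"tx": 0,"ty": 0,"tz": -0.009,"rx": 0,"ry": 0,"rz": 0,"claw": 0.02}

```text
clock: 8.4
eef_pos: [507.6, -321.6, 158.3]
tool_rot: [3.14, 0.001, 2.176]
force: [2.3, 0.6, -1.3]
width: 30.7
```

Request:
apply_moves:
  increments:
    - {"tx": 0,"ty": 0,"tz": -0.003,"rx": 0,"ry": 0,"rz": 0,"claw": 0.02}
    - {"tx": 0,"ty": 0,"tz": -0.006,"rx": 0,"ry": 0,"rz": 0,"claw": 0.02}
    - {"tx": 0,"ty": 0,"tz": -0.009,"rx": 0,"ry": 0,"rz": 0,"claw": 0.02}
    - {"tx": 0,"ty": 0,"tz": -0.009,"rx": 0,"ry": 0,"rz": 0,"claw": 0.02}

```text
clock: 8.8
eef_pos: [505.6, -322.2, 148.2]
tool_rot: [-3.14, -0.002, 2.175]
force: [0.7, 1.1, -2.2]
width: 30.8
```

Request:
apply_moves:
  increments:
    - {"tx": 0,"ty": 0,"tz": -0.0015,"rx": 0,"ry": 0,"rz": 0,"claw": 0.02}
    - {"tx": 0,"ty": 0,"tz": -0.003,"rx": 0,"ry": 0,"rz": 0,"claw": 0.02}
    - {"tx": 0,"ty": 0,"tz": -0.003,"rx": 0,"ry": 0,"rz": 0,"claw": 0.02}

```text
clock: 9.1
eef_pos: [506.0, -322.4, 147.2]
tool_rot: [-3.14, -0.0, 2.175]
force: [-1.9, 0.2, 7.3]
width: 31.0
```

```bash
python3 - <<'E'
from h import *
s=read_state();print(s["clock"],s["eef_pos"],s["tool_rot"],s["force"],s["width"])
o=[]
for n in("scene","side"):
    c=cal(n);im=get_image(n)[:,:,::-1].copy();cv2.imwrite(f"pics/{n}3.png",im)
    u,v=proj(c,[[508,-324,80]])[0].astype(int)
    x=np.clip(u-25,0,432);y=np.clip(v-35,0,284);print(n,x,y);o.append(crop(im,x,y,50,70,8))
cv2.imwrite("pics/c4.png",np.hstack(o))
E
```

```text
9.1 [ 505.96955598 -322.41737579  147.21224091] [-3.13971998e+00 -1.63765823e-04  2.17463857e+00] [-1.85282159  0.20813352  7.32661287] 31.004010078948294
scene 151 75
side 328 108
```

View pics/c4.png

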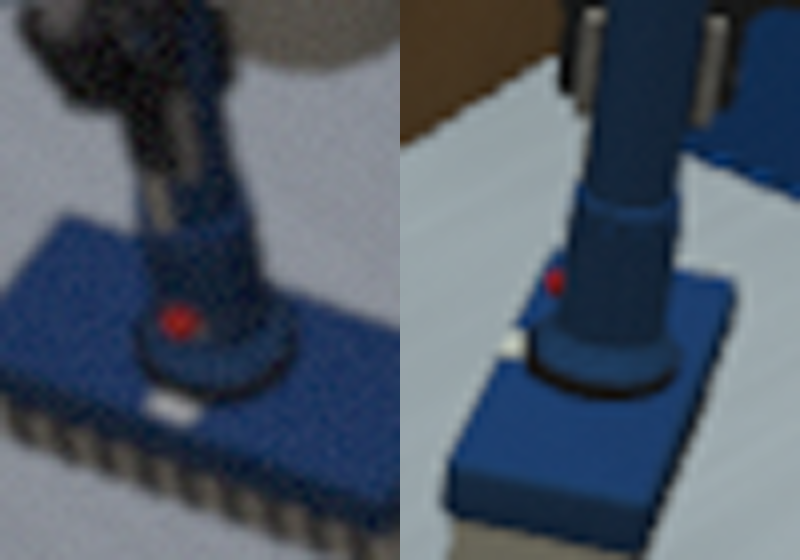

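The red button shows through the slot at scene crop (180,321) and protrudes in the side view at (555,282), with the mouth on the collar. A small extra push will confirm it is home.

Request:
apply_moves:
  increments:
    - {"tx": 0,"ty": 0,"tz": -0.001,"rx": 0,"ry": 0,"rz": 0,"claw": 0.02}
    - {"tx": 0,"ty": 0,"tz": -0.002,"rx": 0,"ry": 0,"rz": 0,"claw": 0.02}
    - {"tx": 0,"ty": 0,"tz": -0.002,"rx": 0,"ry": 0,"rz": 0,"claw": 0.02}

```text
clock: 9.5
eef_pos: [506.4, -322.8, 147.0]
tool_rot: [-3.14, 0.002, 2.174]
force: [-4.6, 2.4, 17.1]
width: 30.6
```

Firm at 17 N with no further travel, so it's home. Next I'll unload, release and retreat.

Request:
apply_moves:
  increments:
    - {"tx": 0,"ty": 0,"tz": 0.003,"rx": 0,"ry": 0,"rz": 0,"claw": 0.02}
    - {"tx": 0,"ty": 0,"tz": 0.003,"rx": 0,"ry": 0,"rz": 0,"claw": 0.034}
    - {"tx": 0,"ty": 0,"tz": 0.003,"rx": 0,"ry": 0,"rz": 0,"claw": 0.05}
    - {"tx": 0,"ty": 0,"tz": 0.003,"rx": 0,"ry": 0,"rz": 0,"claw": 0.085}
    - {"tx": 0,"ty": 0,"tz": 0.003,"rx": 0,"ry": 0,"rz": 0,"claw": 0.085}
    - {"tx": 0,"ty": 0,"tz": 0.003,"rx": 0,"ry": 0,"rz": 0,"claw": 0.085}
    - {"tx": 0,"ty": 0,"tz": 0.003,"rx": 0,"ry": 0,"rz": 0,"claw": 0.085}

```text
clock: 10.2
eef_pos: [506.9, -321.8, 147.2]
tool_rot: [-3.142, -0.0, 2.175]
force: [-0.2, -0.2, -0.5]
width: 84.9
```

Request:
apply_moves:
  increments:
    - {"tx": 0,"ty": 0,"tz": 0.02,"rx": 0,"ry": 0,"rz": 0,"claw": 0.085}
    - {"tx": 0,"ty": 0,"tz": 0.05,"rx": 0,"ry": 0,"rz": 0,"claw": 0.085}
    - {"tx": 0,"ty": 0,"tz": 0.09,"rx": 0,"ry": 0,"rz": 0,"claw": 0.085}
    - {"tx": 0,"ty": 0,"tz": 0.13,"rx": 0,"ry": 0,"rz": 0,"claw": 0.085}
    - {"tx": 0,"ty": 0,"tz": 0.15,"rx": 0,"ry": 0,"rz": 0,"claw": 0.085}
    - {"tx": 0,"ty": 0,"tz": 0.15,"rx": 0,"ry": 0,"rz": 0,"claw": 0.085}
    - {"tx": 0,"ty": 0,"tz": 0.15,"rx": 0,"ry": 0,"rz": 0,"claw": 0.085}

```text
clock: 10.9
eef_pos: [506.6, -321.9, 297.2]
tool_rot: [-3.141, 0.0, 2.175]
force: [1.5, 0.8, -0.6]
width: 85.0
```

```bash
python3 - <<'E'
from h import *
s=read_state();print(s["clock"],s["eef_pos"],s["force"],s["width"])
a=get_image("scene")[:,:,::-1].copy();b=get_image("side")[:,:,::-1].copy()
z=np.vstack([np.hstack([cv2.resize(a,(400,300)),cv2.resize(b,(400,300))]),np.hstack([crop(a,145,60,80,60,5),crop(b,315,100,80,60,5)])])
cv2.imwrite("pics/c5.png",z)
E
```

```text
10.9 [ 506.60421134 -321.85840563  297.23079091] [ 1.45358436  0.78819735 -0.62320301] 84.9826551470986
```

View pics/c5.png

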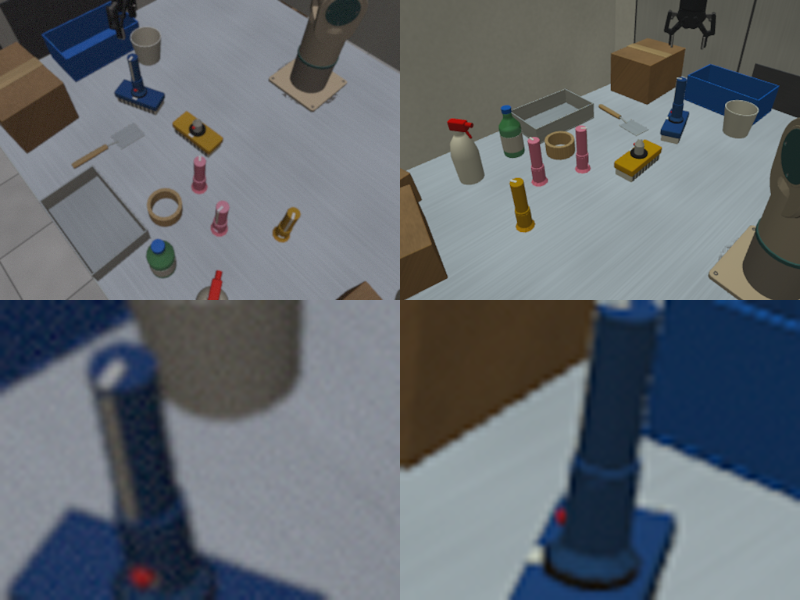

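The grip stands straight on the upright brush. The red button is out through the slot (scene crop (142,576), side crop (560,517)). The yellow and pink grips are still standing in place, and the gripper is clear.

```bash
python3 -c "
from cell import *
print(finish_job())"
```

```text
the job is handed in; nothing more can be done
None
```

The blue grip is on the blue brush's stub, fully home on the collar, and I have let go and handed the job in after about 11 s of the 35 s allowed.

- **How it went:** I gripped the blue grip near 110 mm up and turned it about 48.5° so the slot faced the red button. Then I pushed it straight down in small steps while watching the force.
- **Home check:** a last push raised the force to 17 N with no further travel.
- **Last pictures:** the red button shows through the slot in both the scene and side views. The grip and brush stand upright, the yellow and pink grips are in their places, and the open gripper is clear.
- **What disagreed or failed:**
    - The side camera read positions about 4–5 mm off the scene and wrist cameras. I took this as calibration error and used the wrist camera, with relative checks in the other two.
    - My first move was refused because its rows were incomplete, which wasted one picture.
    - The 5–15 N resistance expected as the button is pushed in never showed in the forces reported after each step, so only the pictures confirm that it popped out.

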